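# Slide the hook spacer into the jig's wide gap and hold the sample tile flush

### The job

Take the hook-shaped spacer from its stand by its grip and hook it over the jig's rail out beyond the end of the white sample tile, on the side where the gap behind the tile is wide enough for its leg (the side of the thin block with the tag). Keeping it hooked, slide it along the rail into that gap until it is centred on the tag, then push it towards the fence until the tile lies flush against the fence along its length. Finish while still gripping the spacer and firmly pressing the tile there; do not let go, and do not bump the jar or shift or tip the box, dish and lens case.

Things in the scene. Friction and masses are not known exactly. Their poses are not given: they have to be found in the camera images.
- jig: Fixed grey plate 215 x 360 x 12 mm, turned up to 0.2 rad. Origin on its underside; x points across from rail to fence, y along the rail, z up. Fence at +x, inner face at x = +40 mm. Round rail 10 mm thick along y at x = -72 mm, top at z = 62 mm, from y = -160 to +160 mm, where posts 66 mm high carry it. The tile lies between them
- fence: Fixed steel bar on the jig, 18 x 150 x 22 mm, flat inner face at x = +40 mm of the jig. Its origin and axes coincide with the jig's
- thick_block: Fixed bare metal block on the jig plate under the rail, on one half of the jig (either), 40 mm long (y), 16 mm high. Origin on its underside below the rail's axis, axes as the jig's. Its face towards the tile is at x = +31 mm: only 11 mm gap to a flush tile, too narrow for the spacer's 16 mm leg
- thin_block: Fixed bare metal block under the rail on the other half, 40 mm long, 16 mm high. Origin on its underside below the rail's axis, axes as the jig's; its y in the jig frame is about +24 or -24 mm. Its face towards the tile is at x = +6 mm: 36 mm gap to a flush tile, wide enough. A small upright tag sticks out from its middle on the side away from the tile
- tag (a point): Top of the thin block's tag, an upright tongue 8 mm wide and 30 mm high standing 60 mm from the rail's axis on the side away from the tile; axes as the jig's. The spacer is at the mark when its middle has the same y along the rail as this point
- tile_center (a point): Centre of the loose glazed ceramic sample tile, 70 mm across (x) x 100 mm long (y) x 14 mm thick, 0.2 kg, lying flat and slippery on the plate. At the start its edge is 4 to 8 mm away from the fence and it is turned by up to 0.03 rad; pushed off-centre it swings and straightens only when pressed against the fence (10 N is plenty). Flush, its centre is at x = +5 mm of the jig
- tile: The same tile; origin at the centre of its underside, x across, y along
- spacer_grip (a point): Centre of the spacer's upright black grip, 20 mm (x) x 26 mm (y) x 45 mm high; axes as the spacer's. The grip stands on top of the bridge; its centre is 36.5 mm above the underside of the bridge (point spacer_hook)
- spacer_hook (a point): Middle of the spacer's slot, on the underside of its bridge (this is what rests on the rail), and the origin of the spacer
- spacer: Loose steel square hook, 0.25 kg, 30 mm wide (y); origin as spacer_hook, z up. Leg: x +18 to +34 mm, 47 mm down from the bridge (3 mm above the plate when the bridge rests on the rail); its outer face x = +34 mm presses the tile. Lip: x -30 to -18 mm, 25 mm down. Bridge 14 mm thick. In use its x goes along the jig's x. At the start it hangs upright on the stand, yaw within 0.5 rad
- stand: Fixed grey parking stand left or right of the jig: foot 100 x 90 mm, upright 28 x 60 mm, 60 mm high, over which the spacer hangs. Lift the spacer 50 mm to be clear. Origin under its centre
- jar: Bystander: fixed amber jar, 52 mm across, 75 mm high, origin at the underside, on the side of the jig opposite the stand
- slide_box: Bystander: loose wooden box 85 x 100 x 30 mm, origin at the underside
- dish: Bystander: loose small white bowl 80 mm across, 22 mm high, origin at the underside
- lens_case: Bystander: loose black cylindrical case 40 mm across, 60 mm high, origin at the underside
Not all that is in view belongs to the job. What is shaped like the spacer but yellow is not meant. Leave any brown look-alike of the tile alone.

How it is judged:
By the outcome, as a careful person would: the job done as asked, in the order asked, and still so for the second after the job is handed in, while the arm keeps its last pose, push and grip.
It also fails if it takes over 54 s, if anything falls off the work surface, if the arm or the gripper's body presses on something with over 40 N, if the wrist force passes 120 N, or if a joint passes its speed limit or range.

### The arm

A 7-joint arm with a two-finger parallel gripper is mounted at the origin on the work surface. World frame = base frame: x ahead of the robot, y to its left, z up, the work surface at z = 0. Lengths are in mm, angles in rad, forces in N, time in s.
With the tool pointing down it reaches from about 400 to 850 mm from the base axis. Payload 10.4 kg.
Tool frame: the origin (TCP) lies between the finger pads; the fingertips stand robot.tcp_to_tips ahead of it and the grasp point (between the pads) lies 11 mm behind it (robot.tcp_to_tips is the distance from the TCP to the fingertips, in mm); z points along the fingers, y is the direction in which the jaws open and shut (so a half turn about z gives the same grasp; the last joint's range is limited). The gripper opens to 87 mm and grips with 3 to 60 N. Pads are 19 mm wide; open, the fingers measure 117 mm over their backs; the gripper's body (75 mm by 190 mm) begins 51 mm behind the grasp point.
Start: joints at [-1.216, 0.332, -0.065, 1.46, 0.022, 1.35, -0.088], TCP at [230.536, 580.951, 230.576] pointing down, gripper open.
Joint ranges: [-2.6, 2.6], [-0.5, 2.12], [-1.47, 1.34], [0.16, 2.42], [-1.27, 4.41], [0.06, 2.06], [-2.6, 2.6]. Speed limits (rad/s): [2.22, 2.22, 2.79, 2.79, 3.14, 3.14, 3.14].

### API

Orientations are given as a unit quaternion [w, x, y, z].
In Python, from bench import robot, optics gives the robot as it stands.
- The arm moves only by the shell command python3 -m crank 'ROWS' [OPENING] [FORCE]. ROWS is JSON, a list of rows, each a list of 4 numbers: the shift along the tool's x, y, z in mm, then the turn about the tool's z in rad. A call has exactly 8 rows; each row is the pose to reach, as a shift and turn from the pose measured when the call began, along the tool's axes at that moment; what a row does not reach only later rows make up. A row lasts 1/10 s, in which the tool goes at most 50 mm and 8.59 degrees, less where a joint would pass 70% of its speed; a pose out of reach is approached as far as the arm can. A call with a gripper value outside its range is refused whole. OPENING is the finger opening in mm, from 0 to 87, set as the call begins (- or left out, the last holds). The fingers move at their own pace and stop on an object; FORCE is the grip in N (left out, the last holds). Time passes only in rows, so rows that repeat a pose let the fingers close, or fill a call up. It gives the time, the measured TCP pose, the force and the opening at its end, in the units of the state.
- robot.observe(): the state, without advancing time (a new reading comes with each control period).
- optics.snapshot(name): name is "scene" or "top" or "wrist"; returns the picture (400x640x3 uint8, red, green, blue); there is no depth.
- optics.camera_info(name): a dict with "mtx" (3x3 intrinsics, pixels), "D" ([k1, k2, p1, p2, k3] as OpenCV has them; the pictures are not rectified), "R" (3x3) and "t" (3): a world point X has camera coordinates R X + t; the wrist camera has in their place "T_tool_cam" (4x4, takes a point from camera to tool coordinates, whose origin is the TCP and whose axes are the flange's). Camera axes: x right, y down, z forward; pixel columns grow to the right and rows downward; lengths in mm; the calibration is good to about 2 mm. A picture is of the moment at which its call begins: read the wrist's pose just before it. camera_info takes no time and is no camera call.
- robot.job_done(): hands the job in, once; it reports no verdict.
The state is a dict: "time": time; "joint_positions": joint angles; "qvel": joint speeds; "joint_torque": joint torques, N m; "tool_pos": TCP position; "tool_rot": TCP orientation; "force": force on the tool from outside, world axes, zero at the start; "torque": the same for the moment, N m; "width": finger opening in mm.
Only numpy, scipy, OpenCV 4.12 (cv2) and the standard library are available. Lean on these libraries where they do the work, as an engineer would, in place of code of your own. Each camera call takes 0.05 s, during which the arm holds its last target.

## Working session

There is one attempt and no reset: what is moved stays moved. The work goes in short steps, Python scripts to look and compute and a shell command to move; the robot and the scene stay as the last step left them, time stands still between calls to the robot, and variables do not carry over. Pictures are saved under pics/ and viewed, and the job is handed in when it is done.

```bash
ls; mkdir -p pics
cat > h.py <<'E'
import numpy as np,cv2
from bench import robot,optics
from scipy.spatial.transform import Rotation as Rn
def Rq(q): return Rn.from_quat([q[1],q[2],q[3],q[0]]).as_matrix()
E
python3 - <<'E'
from h import *
for n in ["scene","top"]:
    cv2.imwrite(f"pics/{n}0.png",optics.snapshot(n)[:,:,::-1])
    i=optics.camera_info(n); print(n,i)
print(optics.camera_info("wrist"))
print(robot.tcp_to_tips,robot.observe())
E
```

```text
pics
scene {'mtx': array([[369.01386027,   0.        , 311.01977795],
       [  0.        , 369.01386027, 205.4166142 ],
       [  0.        ,   0.        ,   1.        ]]), 'D': array([-0.03899689,  0.        ,  0.        ,  0.        ,  0.        ]), 'R': array([[-0.11212205,  0.99369009, -0.00294018],
       [ 0.55846153,  0.06056555, -0.82731646],
       [-0.8219181 , -0.0944024 , -0.56172842]]), 't': array([  -6.02299448, -292.00381178, 1677.57762263])}
top {'mtx': array([[512.55389623,   0.        , 321.38915946],
       [  0.        , 512.55389623, 194.19183128],
       [  0.        ,   0.        ,   1.        ]]), 'D': array([0.04083739, 0.        , 0.        , 0.        , 0.        ]), 'R': array([[ 0.01050478, -0.99971221,  0.02156735],
       [-0.98460671, -0.01410448, -0.17421449],
       [ 0.17446855, -0.01940527, -0.98447151]]), 't': array([  64.14299365,  599.45137403, 1228.64495914])}
{'mtx': array([[307.19893149,   0.        , 320.57360855],
       [  0.        , 307.19893149, 197.40112036],
       [  0.        ,   0.        ,   1.        ]]), 'D': array([-0.05503166
[... 413 characters left out ...]
.0 {'time': 0.1, 'joint_positions': array([-1.21557999,  0.33279401, -0.0646741 ,  1.46085226,  0.02162034,
        1.34987386, -0.08847627]), 'qvel': array([ 0.00132632, -0.00119787,  0.00114609, -0.00187152,  0.00042839,
        0.00086246,  0.00105867]), 'joint_torque': array([ 1.27595737e-03, -6.24542928e+01,  2.45351857e-02, -3.90720928e+01,
       -6.14206656e-02,  3.66803468e-02,  4.23802271e-05]), 'tool_pos': array([230.46038353, 580.60948816, 229.84500371]), 'tool_rot': array([-7.46413314e-05,  1.87775355e-01,  9.82211809e-01, -6.11329219e-04]), 'force': array([-0.25565741, -1.35515071, -0.50821585]), 'torque': array([0.01286996, 0.02704822, 0.03741827]), 'width': 87.17055638715127}
```

View pics/top0.png

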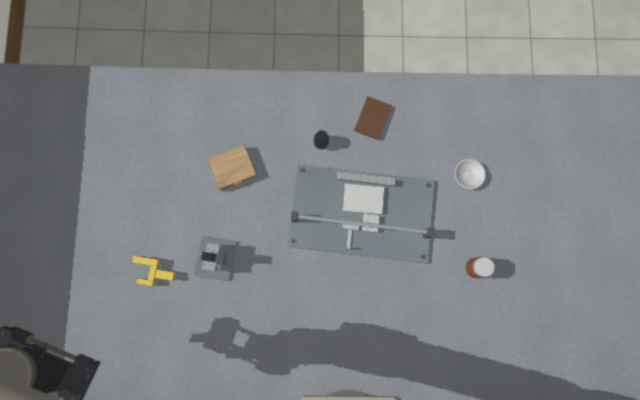

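View pics/scene0.png

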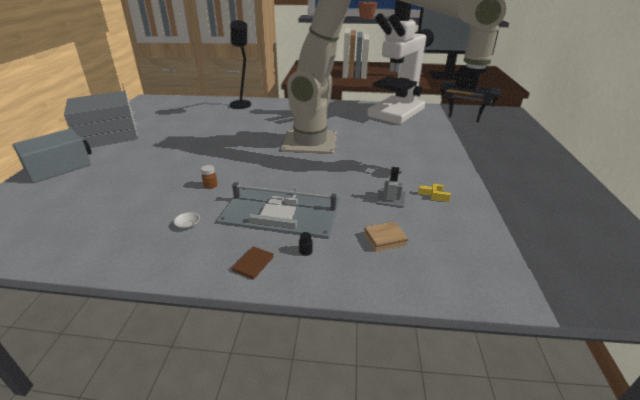

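Run:
```python
from h import *
im=cv2.imread("pics/top0.png")
a=im[155:275,280:440]; cv2.imwrite("pics/t1.png",cv2.resize(a,None,fx=5,fy=5,interpolation=cv2.INTER_CUBIC))
a=im[220:300,180:280]; cv2.imwrite("pics/t2.png",cv2.resize(a,None,fx=7,fy=7,interpolation=cv2.INTER_CUBIC))
```

```text
(no output)
```

View pics/t1.png

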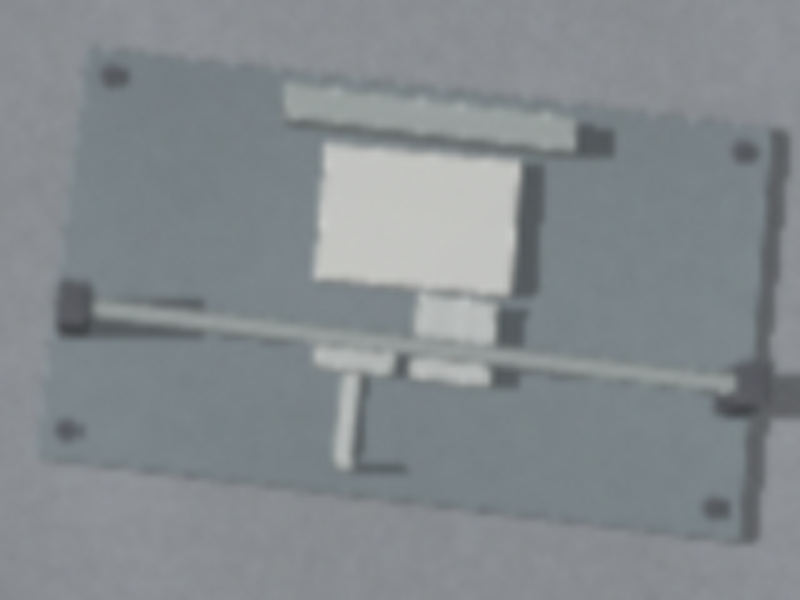

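View pics/t2.png

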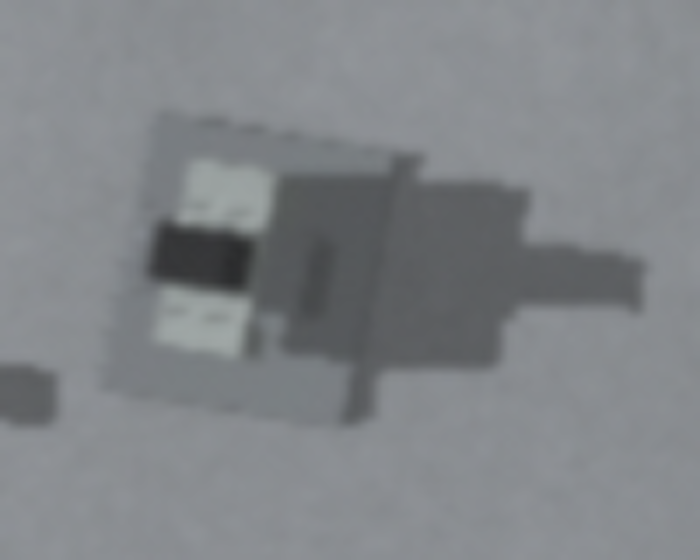

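```bash
cat >> h.py <<'E'
INF={n:optics.camera_info(n) for n in ["scene","top","wrist"]}
def ext(n,st=None):
    i=INF[n]
    if n!="wrist": return i["R"],i["t"]
    T=i["T_tool_cam"]; R=Rq(st["tool_rot"]); Rc=R@T[:3,:3]; c=R@T[:3,3]+np.array(st["tool_pos"])
    return Rc.T,-Rc.T@c
def ray(n,uv,st=None):
    i=INF[n];R,t=ext(n,st)
    p=cv2.undistortPoints(np.array([[uv]],float),i["mtx"],i["D"])[0,0]
    return -R.T@t, R.T@np.array([p[0],p[1],1])
def atz(n,uv,z,st=None):
    c,d=ray(n,uv,st); return c+d*(z-c[2])/d[2]
def proj(n,X,st=None):
    i=INF[n];R,t=ext(n,st)
    return cv2.projectPoints(np.atleast_2d(np.array(X,float)),cv2.Rodrigues(R)[0],t,i["mtx"],i["D"])[0][:,0]
E
python3 - <<'E'
from h import *
f=lambda u,v:(280+u/5,155+v/5)
f2=lambda u,v:(180+u/7,220+v/7)
px=[(95,48),(42,460),(750,540),(770,128)]; J=np.array([(107.5,180),(-107.5,180),(-107.5,-180),(107.5,-180)])
W=np.array([atz("top",f(*p),12)[:2] for p in px]); print(W)
mj,mw=J.mean(0),W.mean(0); H=(J-mj).T@(W-mw); th=np.arctan2(H[0,1]-H[1,0],H[0,0]+H[1,1])
print("jig",mw,th)
c,s=np.cos(th),np.sin(th);R=np.array([[c,-s],[s,c]]);print((W-mw)-J@R.T)
tj=lambda w:(w[:2]-mw)@R
for n,p,z in [("tagend",(345,465),42),("tagroot",(352,375),28),("thinL",(315,350),28),("thinR",(393,372),28),("thickL",(412,380),28),("thickR",(490,385),28),("rail L",(95,310),62),("railR",(735,384),62),("t1",(325,145),26),("t2",(520,160),26),("t3",(515,295),26),("t4",(315,278),26)]:
    w=atz("top",f(*p),z); print(n,w.round(1),tj(w).round(1))
for n,p,z in [("foot TL",(155,115),5),("fBR",(345,425),5),("br a",(190,158),74),("b",(275,168),74),("c",(242,355),74),("d",(152,343),74),("g1",(160,222),119),("g2",(150,275),119),("g3",(230,285),119),("g4",(240,235),119)]:
    print(n,atz("top",f2(*p),z).round(1))
E
```

```text
[[ 683.013711    129.84994151]
 [ 469.01189315  152.7164294 ]
 [ 433.3299913  -205.11650882]
 [ 645.72118802 -221.33575567]]
jig [557.76919587 -35.9714734 ] -0.09961758126104625
[[ 0.37594883 -2.59500695]
 [ 0.30821918 -1.1108928 ]
 [ 0.42936173 -0.72861357]
 [-1.11352975  4.43451332]]
tagend [466.2   1.6  42. ] [-94.9  28.3]
tagroot [512.4  -2.9  28. ] [-48.5  28.4]
thinL [524.8  15.8  28. ] [-38.   48.2]
thinR [514.2 -23.6  28. ] [-44.6   8. ]
thickL [510.2 -33.1  28. ] [-47.6  -1.9]
thickR [508.2 -72.4  28. ] [-45.7 -41.2]
rail L [539.1 126.2  62. ] [-34.7 159.5]
railR [ 506.9 -188.3   62. ] [ -35.5 -156.6]
t1 [630.6  10.9  26. ] [67.8 53.8]
t2 [624.2 -89.1  26. ] [ 71.4 -46.3]
t3 [554.4 -85.8  26. ] [  1.6 -49.9]
t4 [561.7  15.8  26. ] [-1.2 51.9]
foot TL [493.9 371.9   5. ]
fBR [383.9 298.7   5. ]
br a [473.  344.7  74. ]
b [469.9 315.6  74. ]
c [406.5 323.8  74. ]
d [410.3 354.2  74. ]
g1 [448.4 344.4 119. ]
g2 [431.  346.7 119. ]
g3 [428.  320.5 119. ]
g4 [444.4 318.1 119. ]
```

```bash
python3 -m crank '[[-20,-11,0,0.08],[-60,-32,0,0.22],[-105,-57,0,0.37],[-150,-81,0,0.52],[-195,-105,0,0.67],[-235,-127,0,0.82],[-268,-145,0,0.96],[-285,-154,0,1.10]]' 87
python3 -m crank '[[0,0,0,0.1],[0,0,0,0.2],[0,0,0,0.23],[0,0,0,0.23],[0,0,0,0.23],[0,0,0,0.23],[0,0,0,0.23],[0,0,0,0.23]]'
python3 - <<'E'
from h import *
st=robot.observe();print(st)
cv2.imwrite("pics/w1.png",optics.snapshot("wrist")[:,:,::-1])
np.save("w1.npy",st,allow_pickle=True)
E
```

```text
time: 0.9
tool_pos: [440.9, 328.6, 230.0]
tool_rot: [0.001, 0.677, 0.736, -0.001]
force: [-0.1, 0.2, 0.9]
width: 87.1
time: 1.7
tool_pos: [440.9, 328.6, 230.0]
tool_rot: [0.001, 0.757, 0.653, -0.001]
force: [1.2, -0.0, 0.7]
width: 86.9
{'time': 1.7, 'joint_positions': array([-0.94998216,  0.16404311,  0.25335595,  1.67621262, -0.04062956,
        1.30813718, -0.83622468]), 'qvel': array([ 0.00031636, -0.00127086,  0.00126779,  0.00077536, -0.00034529,
        0.00093629, -0.00368331]), 'joint_torque': array([-2.34046625e-02, -4.83002114e+01,  2.02756763e+00, -3.86204016e+01,
       -5.20637445e-02, -2.24948034e-02,  1.77659292e-02]), 'tool_pos': array([440.87176408, 328.5714502 , 229.95270404]), 'tool_rot': array([ 8.46227814e-04,  7.57106718e-01,  6.53290260e-01, -7.32419380e-04]), 'force': array([ 1.20133534, -0.04814803,  0.67585935]), 'torque': array([-0.06858091,  0.0823627 , -0.00951397]), 'width': 86.90817147773271}
```

View pics/w1.png

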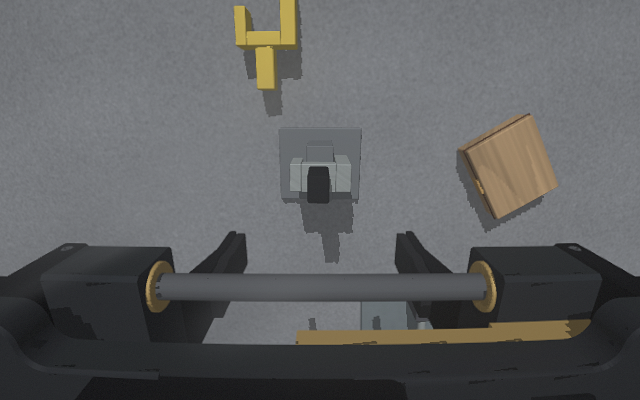

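Run:
```python
from h import *
im=cv2.imread("pics/w1.png")
cv2.imwrite("pics/w1c.png",cv2.resize(im[120:210,270:370],None,fx=6,fy=6,interpolation=cv2.INTER_CUBIC))
```

```text
(no output)
```

View pics/w1c.png

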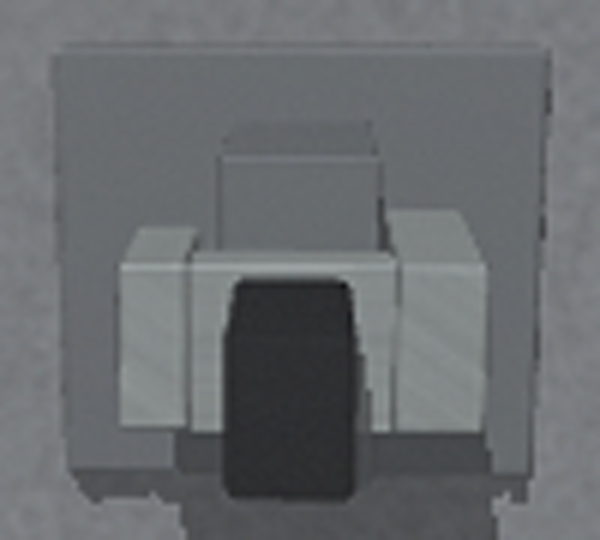

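Run:
```python
from h import *
st=np.load("w1.npy",allow_pickle=True).item()
f=lambda u,v:(270+u/6,120+v/6)
for z in (74,):
  P=np.array([atz("wrist",f(*p),z,st) for p in [(120,263),(487,262),(487,432),(120,428)]])
  print(P.round(1)); print(np.linalg.norm(P-np.roll(P,-1,0),axis=1))
  d=(P[1]+P[2]-P[0]-P[3]); yaw=np.arctan2(d[1],d[0]); m=P.mean(0)[:2]-2*np.array([np.cos(yaw),np.sin(yaw)])
  print("yaw",yaw,"hook",m)
G=np.array([atz("wrist",f(*p),119,st) for p in [(224,342),(357,342),(355,497),(227,497)]]);print(G.round(1),G.mean(0))
R=Rq(st["tool_rot"]);print(np.arctan2(R[1,1],R[0,1]), R.T@(np.r_[m,0]-np.array(st["tool_pos"])))
```

```text
[[413.7 353.2  74. ]
 [475.8 344.2  74. ]
 [472.2 314.1  74. ]
 [408.6 324.3  74. ]]
[62.71091335 30.26506194 64.43262174 29.35359751]
yaw -0.15113498038881076 hook [440.58812368 334.22827304]
[[432.6 347.2 119. ]
 [452.  344.3 119. ]
 [448.4 320.5 119. ]
 [429.2 323.3 119. ]] [440.564985   333.83670888 119.        ]
-0.14695056253701755 [  6.06358613  -1.18346575 229.93946709]
```

```bash
python3 -m crank '[[2,0,15,0],[6,-1,45,0.004],[6,-1,80,0.004],[6,-1,110,0.004],[6,-1,130,0.004],[6,-1,139,0.004],[6,-1,143,0.004],[6,-1,143,0.004]]'
python3 -m crank '[[0,0,0,0],[0,0,0,0],[0,0,0,0],[0,0,0,0],[0,0,0,0],[0,0,0,0],[0,0,0,0],[0,0,0,0]]' 0 55
```

```text
time: 2.55
tool_pos: [440.9, 334.4, 87.0]
tool_rot: [0.001, 0.758, 0.652, -0.001]
force: [0.2, -0.2, 0.2]
width: 86.9
time: 3.35
tool_pos: [440.9, 334.4, 87.0]
tool_rot: [0.001, 0.758, 0.652, -0.001]
force: [-0.7, 0.4, 0.6]
width: 30.8
```

```bash
python3 -m crank '[[0,0,0,0],[0,0,0,0],[0,0,0,0],[0,0,0,0],[0,0,0,0],[0,0,0,0],[0,0,0,0],[0,0,0,0]]'
python3 - <<'E'
from h import *
st=robot.observe();print(st["tool_pos"],st["width"],st["force"],st["torque"])
E
```

```text
time: 4.15
tool_pos: [440.9, 334.3, 86.9]
tool_rot: [0.001, 0.758, 0.652, -0.001]
force: [-0.5, -0.5, -1.7]
width: 19.7
[440.94025004 334.32222411  86.87649716] 19.703587165498046 [-0.5414443  -0.46159077 -1.65500151] [-0.06514329  0.12239753  0.01603992]
```

```bash
python3 -m crank '[[0,0,-8,0],[0,0,-22,0],[0,0,-45,0],[0,0,-75,0],[0,0,-105,0],[0,0,-130,0],[0,0,-145,-0.02],[0,0,-150,-0.045]]'
python3 - <<'E'
from h import *
st=robot.observe();print(st["width"],st["force"])
R=Rq(st["tool_rot"]);print(np.arctan2(R[1,1],R[0,1]), R.T@(np.array([470,-60,237])-np.array(st["tool_pos"])))
E
```

```text
time: 4.95
tool_pos: [441.7, 335.1, 240.0]
tool_rot: [0.001, 0.743, 0.669, 0.001]
force: [0.4, -0.5, -1.8]
width: 19.5
19.466020610979676 [ 0.3808152  -0.46643383 -1.75817196]
-0.10520337709627496 [-389.96247737   69.61627747    2.8532926 ]
```

```bash
python3 -m crank '[[-20,4,0,0],[-65,12,0,0],[-110,20,0,0],[-155,28,0,0],[-205,37,0,0],[-250,45,0,0],[-295,53,0,0],[-335,60,0,0]]'; python3 -m crank '[[-25,4,0,0],[-45,8,0,0],[-55,10,0,0],[-55,10,0,0],[-55,10,0,0],[-55,10,0,0],[-55,10,0,0],[-55,10,0,0]]';python3 - <<'E'
from h import *
st=robot.observe();print(st["tool_pos"],st["width"],st["force"])
cv2.imwrite("pics/w2.png",optics.snapshot("wrist")[:,:,::-1])
np.save("w2.npy",st,allow_pickle=True)
E
```

```text
time: 5.75
tool_pos: [465.3, -7.5, 239.6]
tool_rot: [0.001, 0.744, 0.668, 0.001]
force: [0.9, 0.3, -1.8]
width: 19.7
time: 6.55
tool_pos: [469.4, -62.7, 239.5]
tool_rot: [0.001, 0.743, 0.669, 0.001]
force: [-0.2, 0.6, -2.1]
width: 19.5
[469.40967995 -62.6677988  239.53423186] 19.462853773033885 [-0.17334662  0.56341306 -2.07363117]
```

View pics/w2.png

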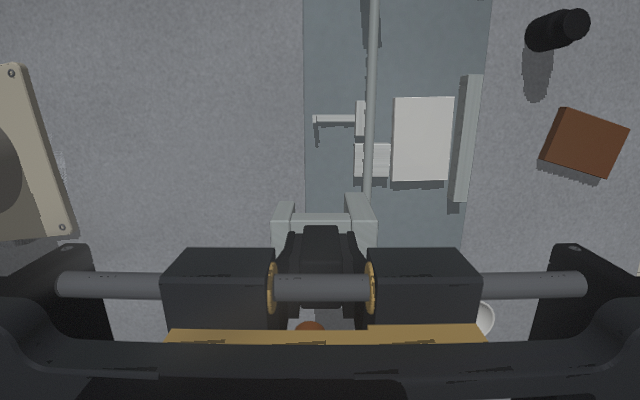

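Run:
```python
from h import *
im=cv2.imread("pics/w2.png")
cv2.imwrite("pics/w2c.png",cv2.resize(im[60:220,300:500],None,fx=4,fy=4,interpolation=cv2.INTER_CUBIC)[:600])
cv2.imwrite("pics/w2d.png",cv2.resize(im[180:270,260:390],None,fx=6,fy=6,interpolation=cv2.INTER_CUBIC))
```

```text
(no output)
```

View pics/w2c.png

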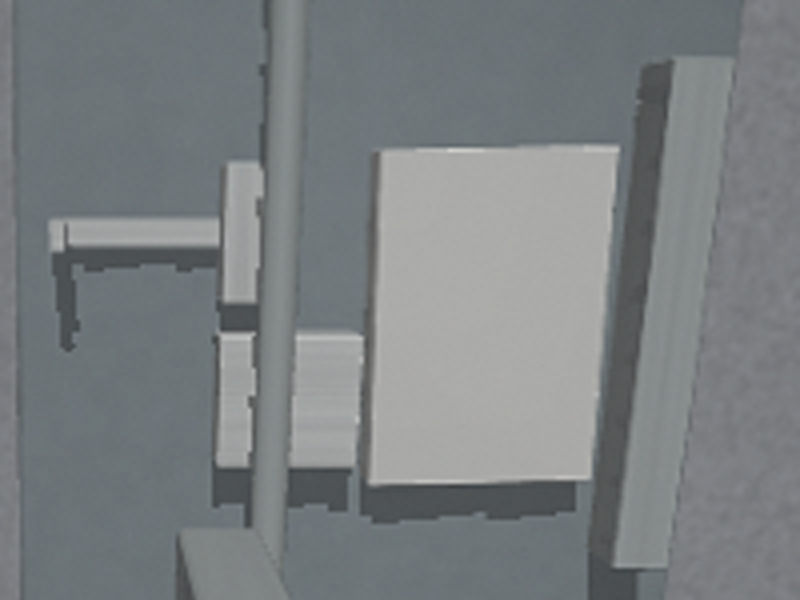

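View pics/w2d.png

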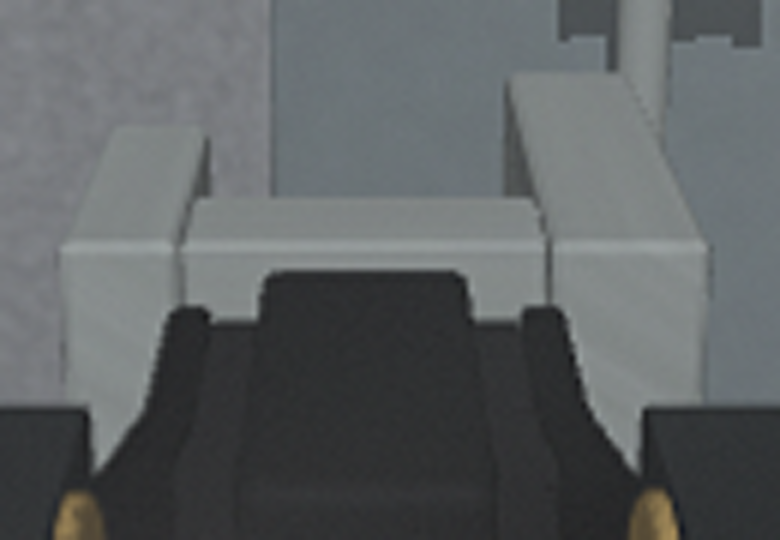

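Run:
```python
from h import *
st=np.load("w2.npy",allow_pickle=True).item()
f=lambda u,v:(300+u/4,60+v/4)
pts={"t1":((380,150),26),"t2":((620,147),26),"t3":((592,480),26),"t4":((369,485),26),"r1":((289,2),57),"r2":((270,530),57),"thinUL":((226,160),28),"thinLL":((222,302),28),"tkUL":((219,333),28),"tkUR":((362,337),28),"tkLR":((357,468),28),"tkLL":((216,467),28),"tag":((58,234),42),"arm":((220,234),28),"f1":((672,58),34),"f2":((612,567),34),"f3":((736,58),34)}
P={k:atz("wrist",f(*p),z,st) for k,(p,z) in pts.items()}
d=P["r1"]-P["r2"];psi=-np.arctan2(d[0],d[1]);print("rail yaw",psi)
d=P["f1"]-P["f2"];print("fence yaw",-np.arctan2(d[0],d[1]),np.linalg.norm(d))
d=P["t1"]-P["t4"];print("tile yaw",-np.arctan2(d[0],d[1]))
d=P["t2"]-P["t3"];print("tile yaw",-np.arctan2(d[0],d[1]))
psi=-0.102
ex=np.array([np.cos(psi),np.sin(psi)]);ey=np.array([-ex[1],ex[0]])
for k in P: print(k,P[k].round(1),"jx rel r1",((P[k]-P["r1"])[:2]@ex).round(1)-72,"jy rel thin",(P[k][:2]@ey).round(1))
# spacer in tool frame
g=lambda u,v:(260+u/6,180+v/6)
R=Rq(st["tool_rot"])
for p in [(65,245),(705,245)]:
    w=atz("wrist",g(*p),st["tool_pos"][2]-13,st);print((R.T@(w-st["tool_pos"])).round(2))
print(np.arctan2(R[1,1],R[0,1]))
```

```text
rail yaw -0.09883019234119479
fence yaw -0.1018690447302903 149.3096480848757
tile yaw -0.07348150485473659
tile yaw -0.07489238136903449
t1 [565.2  15.2  26. ] jx rel r1 -39.2 jy rel thin 72.6
t2 [635.2   9.5  26. ] jx rel r1 31.0 jy rel thin 74.1
t3 [627.7 -89.7  26. ] jx rel r1 33.7 jy rel thin -25.3
t4 [557.9 -84.   26. ] jx rel r1 -36.3 jy rel thin -26.8
r1 [536.2  54.1  57. ] jx rel r1 -72.0 jy rel thin 108.4
r2 [522.3 -85.8  57. ] jx rel r1 -71.6 jy rel thin -32.2
thinUL [520.5  16.8  28. ] jx rel r1 -83.8 jy rel thin 69.7
thinLL [516.4 -23.3  28. ] jx rel r1 -83.8 jy rel thin 29.4
tkUL [514.8 -32.2  28. ] jx rel r1 -84.5 jy rel thin 20.3
tkUR [557.2 -37.8  28. ] jx rel r1 -41.8 jy rel thin 19.1
tkLR [554.  -77.7  28. ] jx rel r1 -40.9 jy rel thin -20.9
tkLL [510.9 -72.8  28. ] jx rel r1 -84.3 jy rel thin -20.4
tag [470.7   1.8  42. ] jx rel r1 -131.8 jy rel thin 49.7
arm [517.2  -3.7  28. ] jx rel r1 -85.0 jy rel thin 49.0
f1 [646.5  32.4  34. ] jx rel r1 39.900000000000006 jy rel thin 98.1
f2 [ 631.3 -116.1   34. ] jx rel r1 39.900000000000006 jy rel thin -51.2
f3 [664.8  30.9  34. ] jx rel r1 58.400000000000006 jy rel thin 98.4
[ 14.26 -28.48  12.95]
[14.2  34.13 13.1 ]
-0.10558252502874092
```

```bash
cat >> h.py <<'E'
psi=-0.102
ex=np.array([np.cos(psi),np.sin(psi)]);ey=np.array([-ex[1],ex[0]])
def hook(st=None):
    st=st or robot.observe();R=Rq(st["tool_rot"]);p=np.array(st["tool_pos"])+R@np.array([-.8,.83,27])
    return np.array([p[:2]@ex-599.9,p[:2]@ey,p[2]]),np.arctan2(R[1,1],R[0,1])-psi
def shift(jx,jy,z):
    st=robot.observe();h,y=hook(st);d=np.array([jx,jy,z])-h
    w=np.r_[ex*d[0]+ey*d[1],d[2]];print("hook",h.round(1),"yawerr",y.round(4),"F",np.round(st["force"],1),"w",st["width"].round(1),"shift",(Rq(st["tool_rot"]).T@w).round(1))
E
python3 -c "
from h import *
shift(-78,130,205)"
```

```text
Traceback (most recent call last):
  File "h.py", line 27, in shift
    w=np.r_[ex*d[0]+ey*d[1],d[2]];print("hook",h.round(1),"yawerr",y.round(4),"F",np.round(st["force"],1),"w",st["width"].round(1),"shift",(Rq(st["tool_rot"]).T@w).round(1))
                                                                                                              ^^^^^^^^^^^^^^^^^
AttributeError: 'float' object has no attribute 'round'
```

```bash
sed -i 's/st\["width"\].round(1)/round(float(st["width"]),1)/' h.py; python3 -c "
from h import *
shift(-78,130,205)"
```

```text
hook [-125.6  -15.5  212.6] yawerr -0.0038 F [ 0.4  0.2 -1.9] w 19.8 shift [145.6  47.    7.9]
```

```bash
python3 -m crank '[[15,5,1,-0.003],[45,15,2,-0.003],[80,26,4,-0.003],[112,36,6,-0.003],[134,43,7,-0.003],[143,46,8,-0.003],[145.6,47,8,-0.003],[145.6,47,8,-0.003]]';python3 - <<'E'
from h import *
shift(-78,130,63.5)
st=robot.observe()
cv2.imwrite("pics/w3.png",optics.snapshot("wrist")[:,:,::-1]);np.save("w3.npy",st,allow_pickle=True)
E
```

```text
time: 7.4
tool_pos: [531.5, 76.4, 231.8]
tool_rot: [0.001, 0.743, 0.67, 0.001]
force: [0.5, 0.3, -1.9]
width: 20.0
hook [-78.1 129.3 204.8] yawerr -0.0014 F [ 0.5  0.3 -1.9] w 20.0 shift [  0.6  -0.3 141.3]
```

View pics/w3.png

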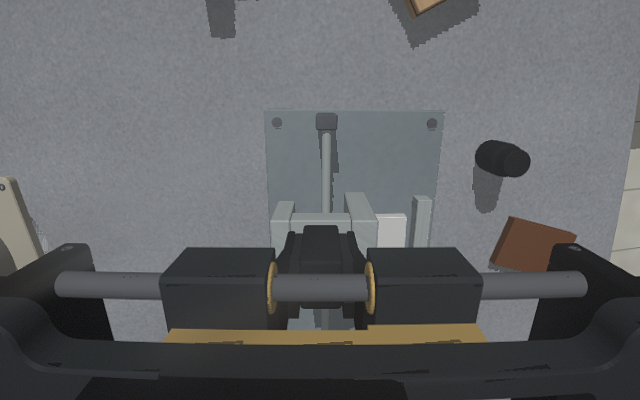

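Run:
```python
from h import *
im=cv2.imread("pics/w3.png")
cv2.imwrite("pics/w3c.png",cv2.resize(im[100:220,260:390],None,fx=5,fy=5,interpolation=cv2.INTER_CUBIC))
```

```text
(no output)
```

View pics/w3c.png

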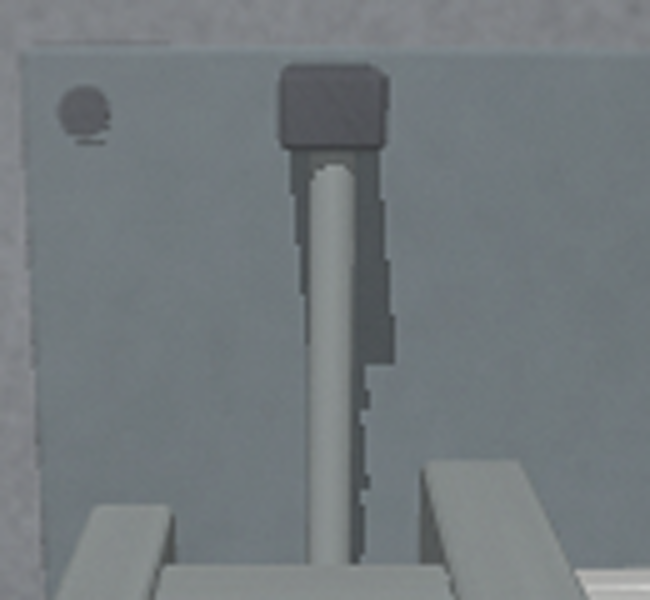

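```bash
python3 - <<'E'
from h import *
st=np.load("w3.npy",allow_pickle=True).item()
for p in [(326.2,140),(326,212)]:
    w=atz("wrist",p,57,st); print(w[:2]@ex-599.9,w[:2]@ey)
E
python3 -m crank '[[0,0,12,0],[0,0,35,0],[0,0,60,0],[0,0,85,0],[0,0,108,0],[0,0,125,0],[0,0,135,0],[0,0,138,0]]'
python3 -c "
from h import *
shift(-78,130,62)"
```

```text
-71.71663877791252 172.97773761378764
-71.59491130529386 91.69567132948318
time: 8.25
tool_pos: [531.0, 75.1, 92.8]
tool_rot: [0.0, 0.743, 0.669, 0.0]
force: [-0.2, 0.6, -1.5]
width: 19.5
hook [-78.4 128.   65.8] yawerr -0.0032 F [-0.2  0.6 -1.5] w 19.5 shift [2.  0.4 3.8]
```

```bash
python3 -m crank '[[0,0,0.5,0],[0,0,1,0],[0,0,1.5,0],[0,0,2,0],[0,0,2.5,0],[0,0,3,0],[0,0,3.4,0],[0,0,3.4,0]]'
python3 -c "
from h import *
shift(-78,130,62)"
```

```text
time: 9.05
tool_pos: [531.0, 75.2, 89.4]
tool_rot: [0.0, 0.743, 0.669, 0.0]
force: [-0.7, -0.4, -1.9]
width: 19.7
hook [-78.4 128.   62.4] yawerr -0.0032 F [-0.7 -0.4 -1.9] w 19.7 shift [2.  0.4 0.4]
```

```bash
python3 -m crank '[[0,0,0.2,0],[0,0,0.4,0],[0,0,0.6,0],[0,0,0.6,0],[0,0,0.6,0],[0,0,0.6,0],[0,0,0.6,0],[0,0,0.6,0]]'
python3 -c "
from h import *
shift(-78,130,62)"
```

```text
time: 9.85
tool_pos: [531.0, 75.1, 88.8]
tool_rot: [0.0, 0.743, 0.669, 0.0]
force: [-0.5, 0.3, 0.2]
width: 19.7
hook [-78.4 128.   61.8] yawerr -0.0032 F [-0.5  0.3  0.2] w 19.7 shift [ 2.   0.4 -0.2]
```

```bash
python3 -c "
from h import *
shift(-78.7,49.6,62)"
python3 -m crank '[[-2,0,0,0],[-6,0,0,0],[-10,0,0,0],[-15,0,0,0],[-20,0,0,0],[-25,0,0,0],[-30,0,0,0],[-34,0,0,0]]'
python3 -c "
from h import *
shift(-78.7,49.6,62)"
```

```text
hook [-78.4 128.   61.8] yawerr -0.0032 F [-0.5  0.3  0.2] w 19.7 shift [-78.4  -0.   -0.2]
time: 10.65
tool_pos: [527.4, 40.7, 88.8]
tool_rot: [0.0, 0.743, 0.669, 0.0]
force: [0.6, 0.5, -1.0]
width: 19.3
hook [-78.5  93.4  61.8] yawerr -0.0036 F [ 0.6  0.5 -1. ] w 19.3 shift [-43.8  -0.   -0.2]
```

Run:
```python
from h import *
im=optics.snapshot("wrist")[:,:,::-1]
cv2.imwrite("pics/w4.png",cv2.resize(im[130:280,260:460],None,fx=4,fy=4,interpolation=cv2.INTER_CUBIC))
im=optics.snapshot("scene")[:,:,::-1]
cv2.imwrite("pics/s4.png",cv2.resize(im[150:250,200:360],None,fx=5,fy=5,interpolation=cv2.INTER_CUBIC))
```

```text
(no output)
```

View pics/w4.png

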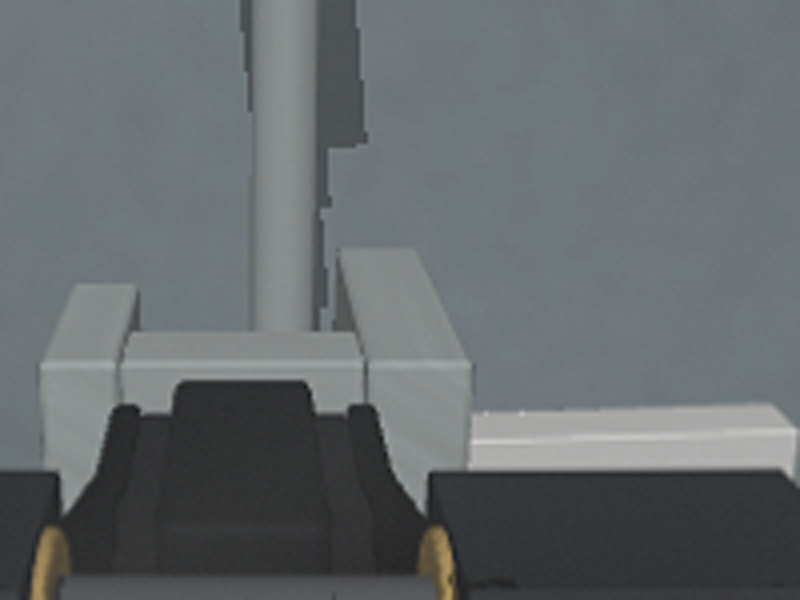

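View pics/s4.png

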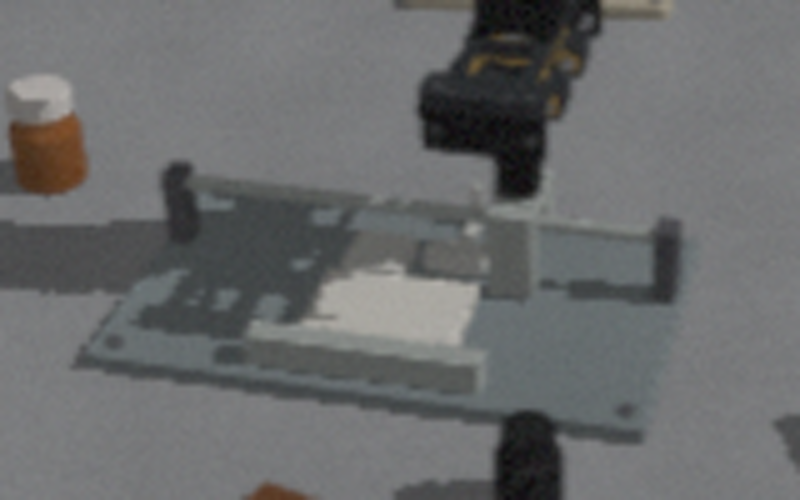

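```bash
python3 -m crank '[[-2,0,0,0],[-5,0,0,0],[-9,0,0,0],[-13,0,0,0],[-16,0,0,0],[-19,0,0,0],[-21,0,0,0],[-22,0,0,0]]'
python3 -c "
from h import *
shift(-78.7,49.6,62)"
```

```text
time: 11.55
tool_pos: [525.0, 18.2, 88.8]
tool_rot: [0.001, 0.744, 0.669, 0.0]
force: [1.3, 0.4, 0.1]
width: 19.7
hook [-78.6  70.8  61.8] yawerr -0.0044 F [1.3 0.4 0.1] w 19.7 shift [-21.2   0.   -0.2]
```

```bash
python3 -m crank '[[-2,0,0,0],[-5,0,0,0],[-9,0,0,0],[-13,0,0,0],[-17,0,0,0],[-20,0,0,0],[-21.2,0,0,0],[-21.2,0,0,0]]'
python3 - <<'E'
from h import *
shift(-78.7,49.6,62)
im=optics.snapshot("wrist")[:,:,::-1]
cv2.imwrite("pics/w5.png",im[60:300,200:460].repeat(3,0).repeat(3,1)[:600])
im=optics.snapshot("top")[:,:,::-1]
cv2.imwrite("pics/t5.png",cv2.resize(im[155:275,280:440],None,fx=5,fy=5,interpolation=cv2.INTER_CUBIC))
E
```

```text
time: 12.35
tool_pos: [522.7, -3.3, 88.8]
tool_rot: [0.001, 0.744, 0.668, 0.0]
force: [0.3, -0.6, -1.3]
width: 19.7
hook [-78.7  49.1  61.8] yawerr -0.0049 F [ 0.3 -0.6 -1.3] w 19.7 shift [ 0.5  0.  -0.2]
```

View pics/w5.png

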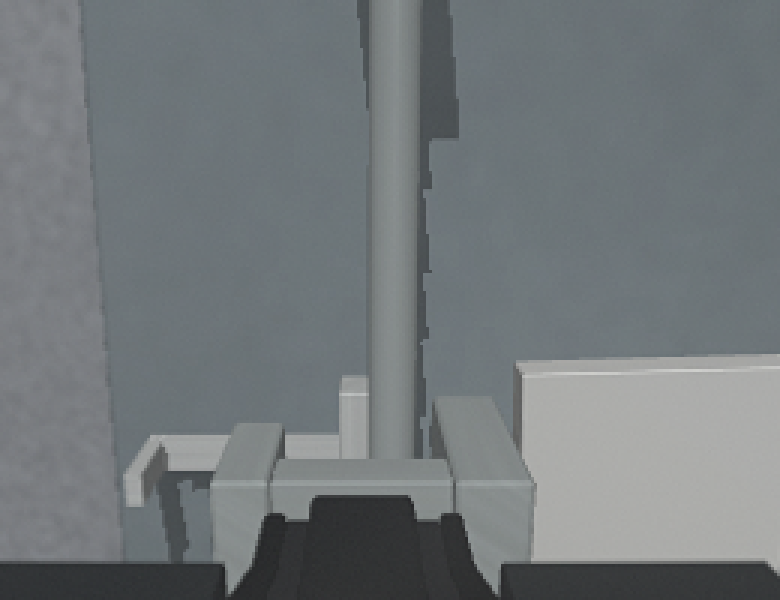

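View pics/t5.png

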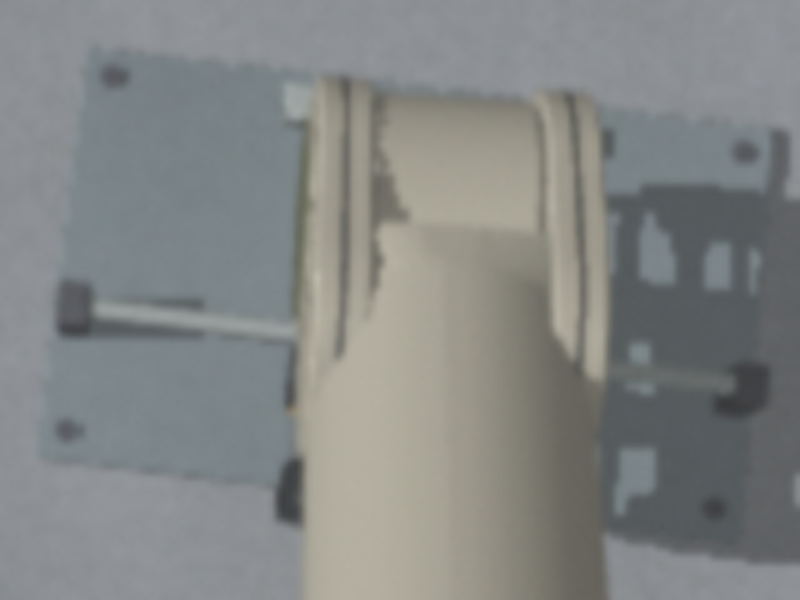

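Run:
```python
from h import *
im=cv2.imread("pics/w5.png")[1::3,1::3]
cv2.imwrite("pics/w5c.png",cv2.resize(im[130:190,30:110],None,fx=9,fy=9,interpolation=cv2.INTER_CUBIC))
```

```text
(no output)
```

View pics/w5c.png

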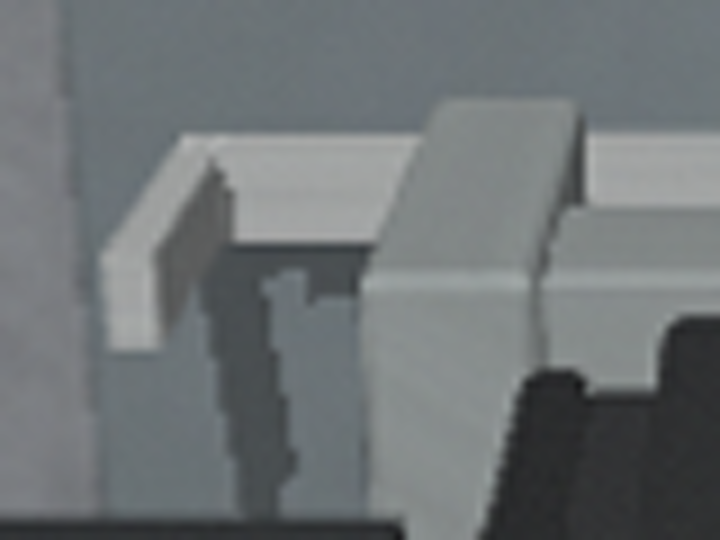

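Run:
```python
from h import *
st=robot.observe()
f=lambda u,v:(230+u/9,190+v/9)
for z in (28,42,46):
  for p in [(103,258),(160,258),(131,350),(131,304)]:
    w=atz("wrist",f(*p),z,st);print(z,p,w[:2]@ex-599.9,w[:2]@ey)
w=atz("wrist",f(450,283),hook(st)[0][2]+14,st);print(w[:2]@ex-599.9,w[:2]@ey-15)
w=atz("wrist",f(310,244),16,st);print(w[:2]@ex-599.9,w[:2]@ey)
```

```text
28 (103, 258) -138.39268392179298 47.483907471525214
28 (160, 258) -133.59089277099008 47.470372472394445
28 (131, 350) -136.69583763904444 39.1504586916852
28 (131, 304) -136.36163659860551 43.33694594056164
42 (103, 258) -134.52413985017927 52.87179262993529
42 (160, 258) -130.034028026523 52.859136173683524
42 (131, 350) -132.9374341152116 45.079259443243565
42 (131, 304) -132.62492572073415 48.99400610868808
46 (103, 258) -133.41884154400395 54.41118838948102
46 (160, 258) -129.0177809566752 54.39878294548041
46 (131, 350) -131.86360453697358 46.773202515117404
46 (131, 304) -131.55729404134235 50.61030901386708
-102.58340343772534 49.077903178373944
-123.25891009193333 44.12867415447529
```

```bash
python3 -m crank '[[0,1,0,-0.005],[0,2,0,-0.005],[0,3,0,-0.005],[0,4,0,-0.005],[0,5,0,-0.005],[0,6,0,-0.005],[0,7,0,-0.005],[0,8,0,-0.005]]' 0 60
python3 -c "
from h import *
shift(-64,49.2,62);print(robot.observe()['torque'])"
```

```text
time: 13.25
tool_pos: [530.6, -3.9, 88.8]
tool_rot: [0.0, 0.742, 0.67, -0.0]
force: [-3.2, 0.2, 2.5]
width: 19.9
hook [-70.8  49.3  61.8] yawerr 0.0004 F [-3.2  0.2  2.5] w 19.9 shift [-0.1  6.8 -0.2]
[ 0.12136804  0.90958377 -0.03382452]
```

```bash
python3 -m crank '[[0,0.6,0,0],[0,1.2,0,0],[0,1.8,0,0],[0,2.4,0,0],[0,3,0,0],[0,3.6,0,0],[0,4.2,0,0],[0,4.2,0,0]]'
python3 -c "
from h import *
shift(-64,49.2,62);print(robot.observe()['torque'])"
```

```text
time: 14.05
tool_pos: [534.9, -4.4, 88.8]
tool_rot: [0.001, 0.742, 0.67, 0.0]
force: [-2.7, 0.6, 1.5]
width: 19.6
hook [-66.4  49.3  61.8] yawerr 0.0004 F [-2.7  0.6  1.5] w 19.6 shift [-0.1  2.4 -0.2]
[ 0.03852269  0.8832812  -0.0277249 ]
```

```bash
python3 -m crank '[[0,0.4,0,0],[0,0.8,0,0],[0,1.2,0,0],[0,1.6,0,0],[0,2.0,0,0],[0,2.4,0,0],[0,2.4,0,0],[0,2.4,0,0]]'
python3 -c "
from h import *
shift(-64,49.2,62);print(robot.observe()['torque'])"
```

```text
time: 14.85
tool_pos: [536.6, -4.6, 88.7]
tool_rot: [-0.0, 0.742, 0.67, -0.001]
force: [-6.8, 1.9, 4.7]
width: 19.7
hook [-64.8  49.3  61.7] yawerr 0.0004 F [-6.8  1.9  4.7] w 19.7 shift [-0.1  0.8 -0.3]
[ 0.09970886  1.97403852 -0.06322208]
```

```bash
python3 -m crank '[[0,0.8,0,0],[0,1.0,0,0],[0,1.2,0,0],[0,1.4,0,0],[0,1.6,0,0],[0,1.8,0,0],[0,1.8,0,0],[0,1.8,0,0]]'
python3 - <<'E'
from h import *
shift(-64,49.2,62);print(robot.observe()['torque'])
im=optics.snapshot("scene")[:,:,::-1]
cv2.imwrite("pics/s6.png",cv2.resize(im[170:245,210:350],None,fx=5.7,fy=5.7,interpolation=cv2.INTER_CUBIC))
im=optics.snapshot("wrist")[:,:,::-1]
cv2.imwrite("pics/w6.png",cv2.resize(im[60:260,230:480],None,fx=3,fy=3,interpolation=cv2.INTER_CUBIC))
E
```

```text
time: 15.65
tool_pos: [537.0, -4.6, 88.6]
tool_rot: [-0.001, 0.742, 0.67, -0.002]
force: [-11.8, 3.0, 9.6]
width: 19.1
hook [-64.5  49.3  61.6] yawerr 0.0002 F [-11.8   3.    9.6] w 19.1 shift [-0.1  0.5 -0.4]
[ 0.19163651  3.01662473 -0.06974949]
```

View pics/s6.png

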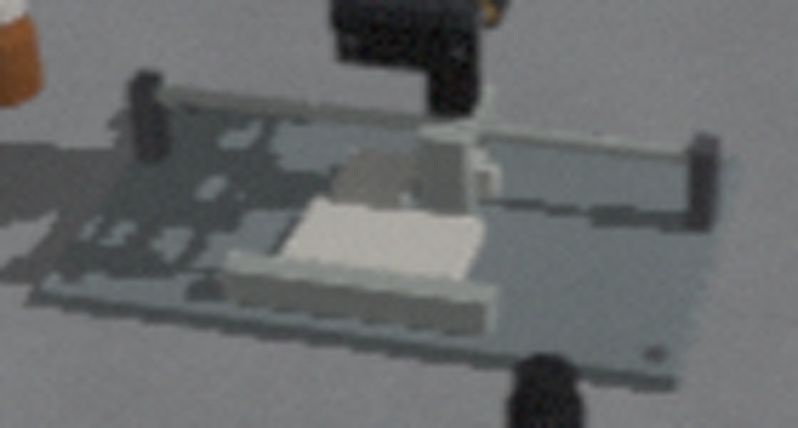

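View pics/w6.png

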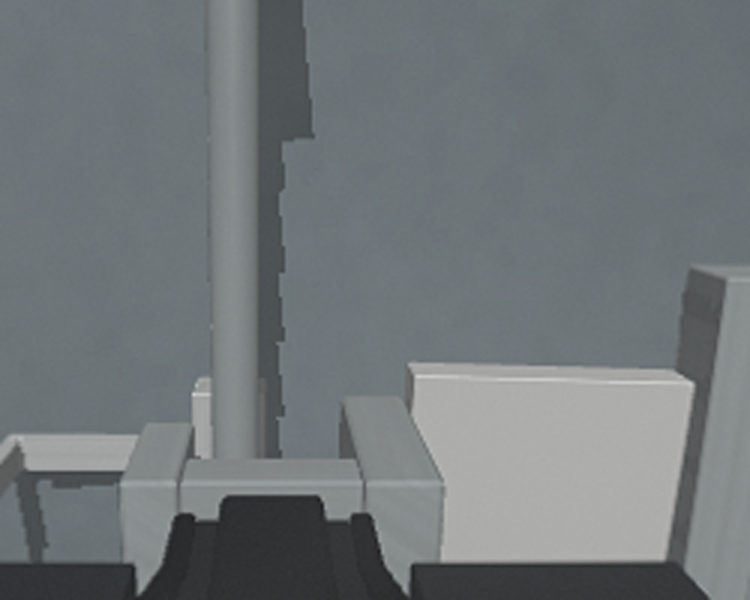

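Run:
```python
from h import *
st=robot.observe()
f=lambda u,v:(230+u/3,60+v/3)
for n,p,z in [("tl",(413,376),26),("tr",(693,382),26),("r low",(666,562),26),("f top",(725,281),34),("f low",(685,572),34),("tr bottom-edge? ",(690,372),12),("tl bot",(408,363),12),("bridge leg end",(442,484),75.6),("bridge lip",(121,484),75.6),("leg bot R",(405,397),15),("leg bot L",(343,397),15),("lip botL",(145,424),37),("lip botR",(194,424),37)]:
    w=atz("wrist",f(*p),z,st);print(n,(w[:2]@ex-599.9).round(1),(w[:2]@ey).round(1))
```

```text
tl -30.3 72.7
tr 39.3 71.4
r low 38.9 22.4
f top 39.8 97.7
f low 40.4 23.5
tr bottom-edge?  44.7 70.3
tl bot -29.6 72.5
bridge leg end -31.3 64.0
bridge lip -94.1 63.9
leg bot R -30.4 64.2
leg bot L -46.4 64.1
lip botL -94.6 63.8
lip botR -83.1 63.8
```

```bash
python3 -m crank '[[0,1.4,-0.2,0],[0,1.7,-0.2,0],[0,2.0,-0.2,0],[0,2.3,-0.2,0],[0,2.6,-0.2,0],[0,2.8,-0.2,0],[0,2.8,-0.2,0],[0,2.8,-0.2,0]]'
python3 - <<'E'
from h import *
shift(-64,49.2,62);print(robot.observe()['torque'])
im=optics.snapshot("wrist")[:,:,::-1]
cv2.imwrite("pics/w7.png",im)
cv2.imwrite("pics/w7c.png",cv2.resize(im[140:260,340:480],None,fx=5.5,fy=5,interpolation=cv2.INTER_CUBIC))
E
```

```text
time: 16.55
tool_pos: [537.6, -4.8, 88.6]
tool_rot: [-0.003, 0.742, 0.67, -0.003]
force: [-14.3, 2.3, 12.0]
width: 19.6
hook [-64.   49.2  61.6] yawerr -0.0 F [-14.3   2.3  12. ] w 19.6 shift [ 0.   0.  -0.4]
[ 0.1885205   3.8849716  -0.12388777]
```

View pics/w7c.png

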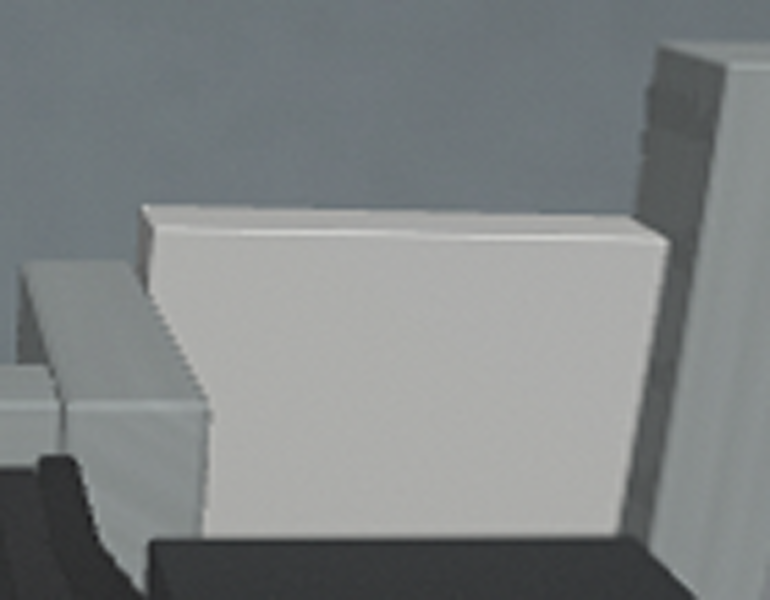

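```bash
python3 - <<'E'
from h import *
st=robot.observe()
f=lambda u,v:(340+u/5.5-.4,140+v/5-.4)
for n,p,z in [("tl",(150,230),26),("tr",(667,242),26),("r mid",(642,400),26),("r low",(620,535),26),("f top",(725,66),34),("f low",(650,540),34),("f mid",(687,310),34)]:
    w=atz("wrist",f(*p),z,st);print(n,(w[:2]@ex-599.9).round(1),(w[:2]@ey).round(1))
E
python3 - <<'E'
from h import *
print(robot.observe()["force"])
im=optics.snapshot("scene")[:,:,::-1]
cv2.imwrite("pics/s7.png",cv2.resize(im[190:240,240:320],None,fx=9,fy=9,interpolation=cv2.INTER_CUBIC))
E
```

```text
tl -30.6 72.5
tr 39.3 71.0
r mid 39.2 46.0
r low 39.1 23.2
f top 39.6 98.3
f low 39.7 26.3
f mid 39.6 63.0
[-13.96274827   1.73208861  10.92233292]
```

View pics/s7.png

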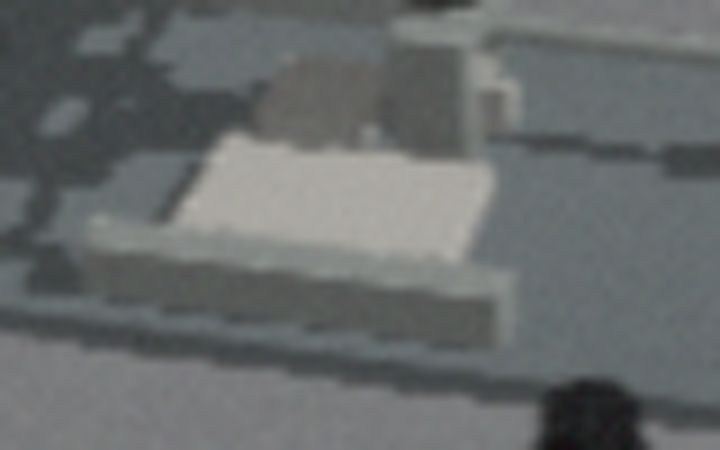

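```bash
python3 -m crank '[[0,2.4,-0.5,-0.003],[0,2.8,-0.6,-0.006],[0,3.2,-0.7,-0.006],[0,3.6,-0.7,-0.006],[0,3.8,-0.7,-0.006],[0,3.8,-0.7,-0.006],[0,3.8,-0.7,-0.006],[0,3.8,-0.7,-0.006]]'
python3 - <<'E'
from h import *
shift(-64,49.2,62);print(robot.observe()['torque'])
im=optics.snapshot("wrist")[:,:,::-1]
cv2.imwrite("pics/w8.png",im)
cv2.imwrite("pics/w8c.png",cv2.resize(im[140:260,340:480],None,fx=5.5,fy=5,interpolation=cv2.INTER_CUBIC))
E
```

```text
time: 17.45
tool_pos: [538.3, -5.0, 88.5]
tool_rot: [-0.006, 0.74, 0.672, -0.006]
force: [-16.0, 1.4, 11.0]
width: 19.2
hook [-63.5  49.   61.5] yawerr 0.0057 F [-16.    1.4  11. ] w 19.2 shift [ 0.2 -0.5 -0.5]
[ 0.17785834  4.45109451 -0.20688281]
```

View pics/w8c.png

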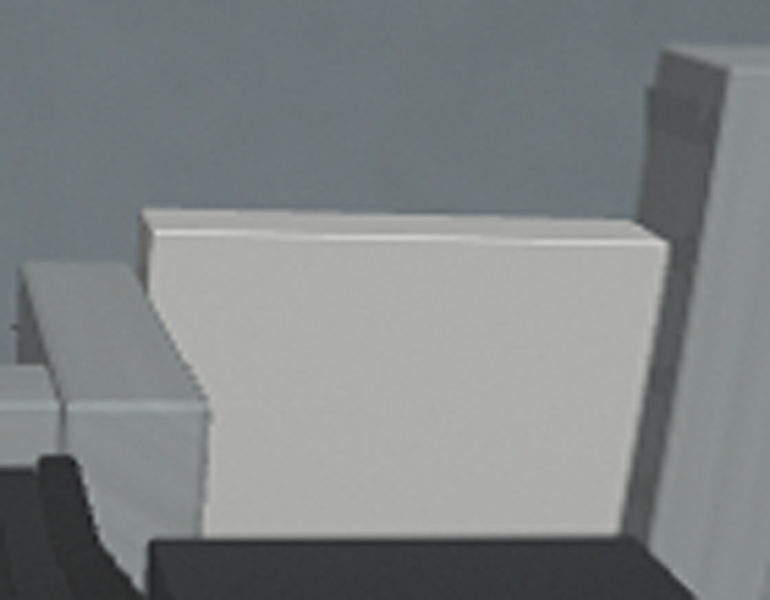

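Run:
```python
from h import *
st=robot.observe()
im=cv2.cvtColor(cv2.imread("pics/w8.png"),cv2.COLOR_BGR2GRAY).astype(float)
# row-wise subpixel edges
def edges(r,c0,c1,sign):
    g=np.diff(im[r,c0:c1])*sign; k=g.argmax(); s=g[max(k-1,0):k+2]; o=np.arange(max(k-1,0),max(k-1,0)+len(s))
    s=np.clip(s,0,None);return c0+(s@o)/s.sum()+.5
def fit(rows,c,w,sign,z):
    P=[]
    for r in rows:
        u=edges(r,int(c(r)-w),int(c(r)+w),sign); x=atz("wrist",(u,r),z,st); P.append((x[:2]@ex-599.9,x[:2]@ey))
    P=np.array(P);a=np.polyfit(P[:,1],P[:,0],1);res=P[:,0]-np.polyval(a,P[:,1]);print("slope",a[0].round(4),"x at",[(y,np.polyval(a,y).round(2)) for y in (-27,24,73)],res.std().round(2))
L=lambda p,q:(lambda r:340+(p[0]+(q[0]-p[0])*((r-140)*5-p[1])/(q[1]-p[1]))/5.5)
print("tile right");fit(range(192,246),L((667,243),(620,535)),5,-1,26)
print("fence top");fit(range(158,246),L((725,66),(650,540)),5,1,34)
# tile top edge column-wise
P=[]
for c in range(372,458):
    r0=140+232/5+(c-367)*(0.022)
    g=-np.abs(0); col=im[int(r0)-4:int(r0)+5,c]; k=col.argmax(); s=col[k-1:k+2]-col.min() if 0<k<8 else None
    if s is None: continue
    r=int(r0)-4+(s@np.arange(k-1,k+2))/s.sum(); x=atz("wrist",(c,r),26,st);P.append((x[:2]@ex-599.9,x[:2]@ey))
P=np.array(P);a=np.polyfit(P[:,0],P[:,1],1);print("tile end edge slope",a)
```

```text
tile right
slope 0.0165 x at [(-27, np.float64(37.83)), (24, np.float64(38.68)), (73, np.float64(39.49))] 0.06
fence top
slope 0.0038 x at [(-27, np.float64(39.41)), (24, np.float64(39.6)), (73, np.float64(39.79))] 0.09
tile end edge slope [-1.64268702e-02  7.17513062e+01]
```

```bash
python3 -m crank '[[0,-1,-0.3,-0.005],[0,-2,-0.3,-0.01],[0,-2.5,-0.3,-0.018],[0,-2.5,-0.3,-0.025],[0,-2,-0.3,-0.03],[0,-1,-0.3,-0.03],[0,0,-0.3,-0.03],[0,1,-0.3,-0.03]]'
python3 -c "
from h import *
shift(-64,49.2,62);print(robot.observe()['torque'])"
```

```text
time: 18.3
tool_pos: [538.2, -5.1, 88.5]
tool_rot: [-0.007, 0.73, 0.683, -0.007]
force: [-8.8, 1.6, 5.5]
width: 19.6
hook [-63.7  49.   61.5] yawerr 0.0355 F [-8.8  1.6  5.5] w 19.6 shift [ 0.2 -0.3 -0.5]
[ 0.03862785  2.49294679 -0.03974486]
```

```bash
python3 -m crank '[[0,1.2,-0.2,0],[0,1.8,-0.2,0],[0,2.4,-0.2,0],[0,3.0,-0.2,0],[0,3.6,-0.2,0],[0,4.0,-0.2,0],[0,4.0,-0.2,0],[0,4.0,-0.2,0]]'
cat > m.py <<'E'
from h import *
import sys
def measure(name):
    st=robot.observe(); shift(-64,49.2,62); print(st['torque'])
    im0=optics.snapshot("wrist")[:,:,::-1]; cv2.imwrite(f"pics/{name}.png",im0)
    np.save(name+".npy",st,allow_pickle=True); cv2.imwrite(f"pics/{name}c.png",cv2.resize(im0[140:260,340:480],None,fx=5.5,fy=5,interpolation=cv2.INTER_CUBIC))
    return st,cv2.cvtColor(np.ascontiguousarray(im0),cv2.COLOR_BGR2GRAY).astype(float)
def an(st,im,tz=26):
    def fit(lab,guess,z,w,sign,ys):
        P=[]
        for y in ys:
            X=np.r_[ex*(guess+599.9)+ey*y,z]; u,v=proj("wrist",X,st)[0]; r=int(round(v)); c=int(round(u))
            if not 0<r<244: continue
            g=np.diff(im[r,c-w:c+w+1])*sign;k=g.argmax();o=np.arange(max(k-1,0),min(k+2,len(g)));s=np.clip(g[o],0,None)
            x=atz("wrist",(c-w+(s@o)/s.sum()+.5,r),z,st);P.append((x[:2]@ex-599.9,x[:2]@ey))
        P=np.array(P)
        for _ in range(3):
            a=np.polyfit(P[:,1],P[:,0],1);e=abs(P[:,0]-np.polyval(a,P[:,1]));P=P[e<max(.3,2*e.std())]
        print(lab,len(P),"slope",a[0].round(4),"x@24,73",np.polyval(a,[24,73]).round(2),"std",e.std().round(2),"ymin",P[:,1].min().round(0))
    fit("tile",39,26,4,-1,np.arange(20,70,.8)); fit("fence",39.8,34,4,1,np.arange(20,96,.8))
E
python3 - <<'E'
from m import *
st,im=measure("w9"); an(st,im)
s8=dict(st);s8["tool_pos"]=np.array([538.3,-5.0,88.5]);s8["tool_rot"]=np.array([-.006,.740,.672,-.006])
an(s8,cv2.imread("pics/w8.png",0).astype(float))
s7=dict(st);s7["tool_pos"]=np.array([537.6,-4.8,88.6]);s7["tool_rot"]=np.array([-.003,.742,.67,-.003])
an(s7,cv2.imread("pics/w7.png",0).astype(float))
E
```

```text
time: 19.1
tool_pos: [539.0, -5.2, 88.3]
tool_rot: [-0.01, 0.73, 0.683, -0.009]
force: [-16.7, 0.9, 13.5]
width: 19.6
hook [-63.1  49.   61.3] yawerr 0.0352 F [-16.7   0.9  13.5] w 19.6 shift [ 0.3 -1.  -0.6]
[ 0.17572337  4.6146317  -0.12215849]
tile 50 slope 0.004 x@24,73 [39.18 39.37] std 0.04 ymin 31.0
fence 77 slope 0.0039 x@24,73 [39.59 39.78] std 0.05 ymin 34.0
tile 54 slope 0.0162 x@24,73 [38.59 39.39] std 0.03 ymin 27.0
fence 81 slope 0.0031 x@24,73 [39.53 39.68] std 0.05 ymin 31.0
tile 55 slope 0.021 x@24,73 [38.52 39.55] std 0.04 ymin 26.0
fence 82 slope 0.0041 x@24,73 [39.66 39.86] std 0.05 ymin 30.0
```

View pics/w9c.png

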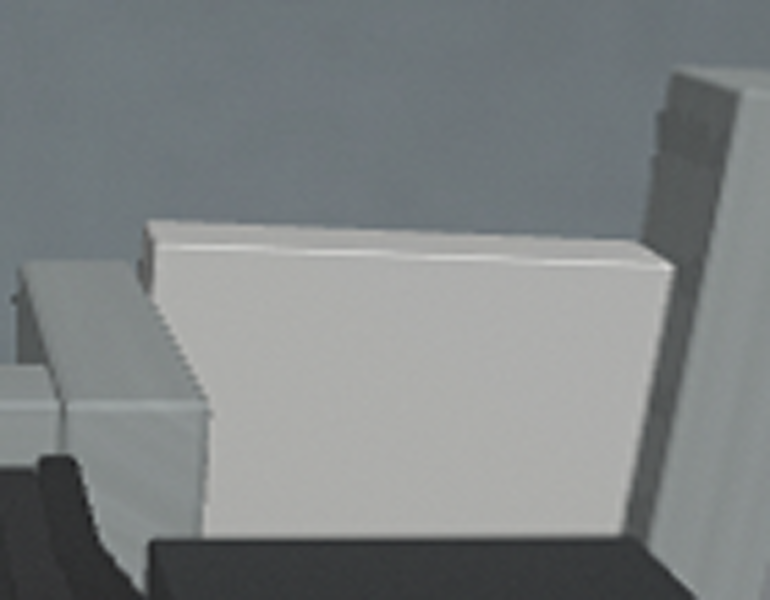

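Run:
```python
from h import *
cv2.imwrite("pics/s9.png",optics.snapshot("scene")[:,:,::-1])
shift(-64,49.2,62)
```

```text
hook [-63.   49.   61.3] yawerr 0.0352 F [-16.7   1.9  13.3] w 19.5 shift [ 0.3 -1.  -0.6]
```

View pics/s9.png

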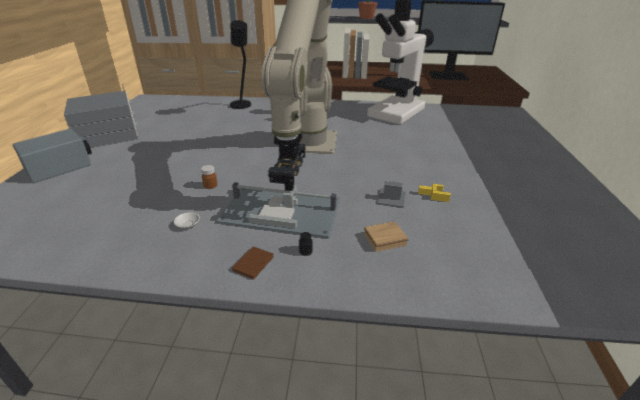

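View pics/w9.png

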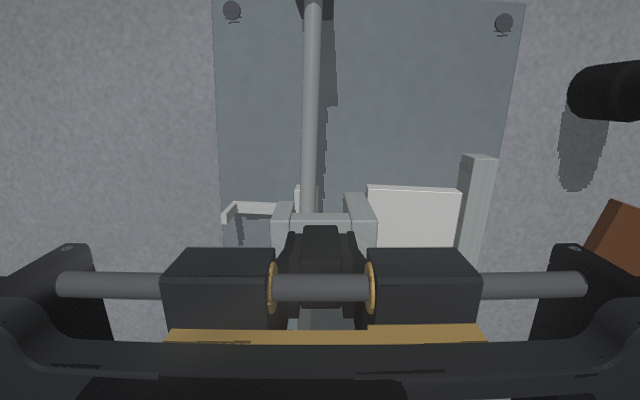

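The pictures show the spacer still over the rail. The tile's edge is parallel to the fence and against it, and the bystanders haven't moved (jar 209,177; dish 187,221; lens case 306,243; box 386,235). The push is steady, so I'm handing in.

```bash
python3 -c "
from h import *
print(robot.job_done()); shift(-64,49.2,62)"
```

```text
the job is handed in; nothing more can be done
None
the job is handed in; nothing more can be done
```

I took the spacer by its grip and hooked it over the rail beyond the +y end of the tile, the side of the thin block. I then slid it along to the tag and pushed the tile against the fence. I handed in at about 19 s of the 54 s, still gripping and pressing.

**Last checks**
- **Position:** the spacer's middle was at 49.0 mm along the rail. Two views put the tag at 49.0 and 49.7 mm on the same scale.
- **Push and grip:** the force at the tool was steady at about 16.7 N towards the fence. Some of that is friction on the rail, which carried about 13 N. The fingers were 19.5 mm open on the 20 mm grip.
- **Flushness:** in the last wrist picture the tile's edge and the fence have the same slope (0.0040 against 0.0039). They read 0.4 mm apart all along, which I take as measuring bias. The half of the tile hidden by the gripper could not be seen directly.
- **Bystanders:** the jar, box, dish and lens case look unmoved in the last scene picture.

**What went wrong or disagreed**
- **First push:** at about 14–16 N the tile was still turned by 0.013–0.017 rad and not flush. I backed off about 2.5 mm, turned the spacer slightly and pushed again.
- **Final tilt:** because of that the spacer ended turned about 0.035 rad, and the tool leans about 0.03 rad under the load.
- **Cameras:** the top camera read about 3–4 mm lower in x than the wrist camera, so I relied on the wrist camera.

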